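# Close the sole press from its control desk

### The job

Run the cobbler's sole press from its green control desk: first switch it on by pressing the raised end of the rocker down until it is right over, then press the longest of the three selector keys fully in, and last press the flat round button fully down and finish while still holding it down, since the press only stays closed while it is held. Leave the other two keys and the mushroom button unpressed, and do not pick up or shift the things lying about.

Things in the scene. Friction and masses are not known exactly. Their poses are not given: they have to be found in the camera images.
- console: Green control desk fixed to the bench, 220 (x) x 360 (y) x 60 mm high, flat top. Origin: centre of its underside; at yaw 0 its -x side faces the robot. The controls turn with it. Front row, 60 mm to -x of its centre: the three keys at y = -70, 0, 70 mm in any order. Back row, 55 mm to +x: rocker, flat round and mushroom button at y = -85, 0, 85 mm in any order
- rocker (a joint): Hinge (rad) of the see-saw rocker switch, a flat black paddle 70 (along the desk's x) x 30 x 8 mm thick, pivoted at mid-length about the desk's y. 0 to 0.05 at the start = off, far (+x) end raised about 0.2 rad; 0.4 = right over (end stop), far end as much below level. No spring or snap: 0.05 N m of friction holds it where it is left
- rocker_end (a point): Point on the rocker's upper face near its raised far end, 26 mm from the pivot and on the middle line; moves with it. Starts about 9 mm above the pivot, ends 1 mm below it when the rocker is right over. The place to press
- rocker_pivot (a point): Centre of the rocker's pivot, 4 mm inside the paddle, 79 mm above the bench; does not move
- full_key (a joint): Slide (m) of the longest of the three selector keys: black block 56 mm long (along the desk's x) x 22 mm wide, flat top, standing 14 mm proud of its 6 mm steel bezel. 0 = out, 0.008 = fully in (end stop, top still 6 mm proud of the bezel). Straight down, resisted by about 3 N of friction, no spring: stays where it is pushed
- full_key_top (a point): Centre of the top of the longest key; 80 mm above the bench when out
- half_key (a joint): Slide (m) of the middle-sized of the three selector keys: black block 36 mm long (along the desk's x) x 22 mm wide, flat top, standing 14 mm proud of its 6 mm steel bezel. 0 = out, 0.008 = fully in (end stop, top still 6 mm proud of the bezel). Straight down, resisted by about 3 N of friction, no spring: stays where it is pushed. To be left alone
- half_key_top (a point): Centre of the top of the middle-sized key; 80 mm above the bench
- heel_key (a joint): Slide (m) of the shortest of the three selector keys: black block 20 mm long (along the desk's x) x 22 mm wide, flat top, standing 14 mm proud of its 6 mm steel bezel. 0 = out, 0.008 = fully in (end stop, top still 6 mm proud of the bezel). Straight down, resisted by about 3 N of friction, no spring: stays where it is pushed. To be left alone
- heel_key_top (a point): Centre of the top of the shortest key; 80 mm above the bench
- run_button (a joint): Slide (m) of the flat round button: black disc 34 mm in diameter, flat top 14 mm proud of its round 6 mm steel bezel (50 mm across). 0 = out, 0.008 = fully down (end stop, top still 6 mm proud of the bezel). Straight down, spring 2.4 N at the start to 5.6 N fully down; comes back up when released
- run_button_top (a point): Centre of the flat round button's top; 80 mm above the bench when out, 72 mm when fully down
- release_button (a joint): Slide (m) of the mushroom button: domed black head 48 mm in diameter on a steel stem, 29 mm proud of its round bezel. 0 = out, 0.008 = down; spring as the flat button's. To be left alone
- release_button_top (a point): Top of the mushroom button's head, 95 mm above the bench
- spool: Thread spool standing loose on the desk's top near its right (-y) end, 32 mm in diameter, 35 mm high, 60 g; origin at the centre of its underside
- tin: Round polish tin lying on the bench left of the desk, 72 mm in diameter, 26 mm high; origin at the centre of its underside
- brush: Shoe brush lying bristles down left of the desk, 150 x 50 x 42 mm high; origin at the centre of its underside, x along its length
- hammer: Hammer lying on the bench right of the desk, 240 mm long, handle to its -x; origin under its middle

How it is judged (in metres and radians):
On the way, in this order (a step that is already met when the one before it is completed fails the run):
1. the rocker is pressed right over (above 0.33 rad) (value of joint rocker above 0.33 rad), for 0.2 s.
2. the longest key is pressed in (more than 6 mm) (value of joint rocker above 0.33 rad and value of joint full_key above 0.006 m), for 0.2 s.
3. the flat round button is pressed down (more than 5.5 mm) by the fingers (all of step 2 and value of joint run_button above 0.0055 m and contact force between the fingers and run_button above 1 N), for 0.3 s.
At the end, for the whole second after the job is handed in: The program has ended with the fingers still holding the flat round button down (more than 5.5 of 8 mm, more than 1 N), the rocker over (above 0.33 of 0.4 rad) and the longest key in (more than 6 of 8 mm); the middle and shortest keys and the mushroom button were never pressed more than 3 mm (all of step 3); the arm keeps its last pose, push and grip.
It fails at once if the longest key is pressed before the rocker is on (value of joint full_key above 0.003 m and value of joint rocker below 0.3 rad).
It fails at once if the flat round button is pressed before the rocker is on and the longest key is in (value of joint run_button above 0.003 m and (value of joint rocker below 0.3 rad or value of joint full_key below 0.005 m)).
It fails at once if the middle-sized key, the shortest key or the mushroom button is pressed (more than 3 mm) (value of joint any of half_key, heel_key, release_button above 0.003 m).
It fails at once if the spool, tin, brush or hammer is lifted or shifted by more than 25 mm (distance of any of spool, tin, brush, hammer from where it was at the start of the episode above 0.025 m).
It also fails if it takes over 38 s, if anything falls off the work surface, if the arm or the gripper's body presses on something with over 40 N, if the wrist force passes 120 N, or if a joint passes its speed limit or range.

### The arm

A 6-joint arm with a two-finger parallel gripper is mounted at the origin on the work surface. World frame = base frame: x ahead of the robot, y to its left, z up, the work surface at z = 0. Lengths are in m, angles in degrees, forces in N, time in s.
With the tool pointing down it reaches from about 0.4 to 0.825 m from the base axis. Payload 7 kg.
Tool frame: the origin (TCP) lies at the very end of the fingers, on their centre line; the grasp point (between the pads) lies 19 mm behind it; z points along the fingers, y is the line along which they close (so a half turn about z gives the same grasp; the last joint's range is limited). The gripper opens to 85 mm and grips with 20 to 120 N. Pads are 22 mm wide; open, the fingers measure 114 mm over their backs; the gripper's body (76 mm by 85 mm) begins 54 mm behind the grasp point. The pads swing forward as they close: fully open they stand 13 mm farther back than shut.
Start: joints at [89.444, 20.546, 0.682, 0, -70.136, -16.507], TCP at [0.198, 0.645, 0.231] pointing down, gripper open.
Joint ranges: [-176.03, 176.03], [-82.01, 121.73], [-58.28, 71.71], [-173.87, 95.51], [-174.79, -0.11], [-173.66, 173.66]. Speed limits (degrees/s): [136.94, 136.94, 172.46, 180, 180, 180].

### API

Orientations are given as [roll, pitch, yaw] about the fixed x, y, z axes, in that order (R = Rz(yaw) Ry(pitch) Rx(roll)).
In Python, from cell import arm gives the robot as it stands.
- The arm moves only by the tool apply_moves, never from a script. Its arguments are lists of equal length, an entry for each row: "grip": the finger opening in m, from 0 to 0.0854; "offset": the shift along the tool's x, y, z in m, a list of three; "turn": the turn about the tool's z in rad. A call has 1 to 5 rows; each row shifts and turns the commanded pose from where the row before left it, along the tool's axes as they then stand; what a row does not reach is not made up. A row lasts 1/8 s, in which the tool goes at most 62.5 mm and 10.7 degrees, less where a joint would pass 70% of its speed; a pose out of reach is approached as far as the arm can. A call with a gripper value outside its range is refused whole. The fingers move at their own pace and stop on an object; "force" is the grip in N (left out, the last holds). Time passes only in rows, so rows that do not move let the fingers close. It gives the time, the measured TCP pose, the force, the opening and the grip force at its end, in the units of the state.
- arm.read_state(): the state, without advancing time (a new reading comes with each control period).
- arm.snapshot(name): name is "side" or "top" or "wrist"; returns a dict with "color" (420x560x3 uint8, red, green, blue), "mtx" (3x3 intrinsics, pixels), "R" (3x3) and "t" (3): a world point X has camera coordinates R X + t. Camera axes: x right, y down, z forward; pixel columns grow to the right and rows downward; lengths in m; the calibration is good to about 2 mm. A picture is of the moment at which its call begins. There is no depth.
- arm.finish_job(): hands the job in; it is judged then, once.
The state is a dict: "time_s": time; "joints": joint angles; "qd": joint speeds; "joint_torque": joint torques, N m; "position": TCP position; "orientation": TCP orientation; "ft_force": force on the tool from outside, world axes, zero at the start; "ft_torque": the same for the moment, N m; "width": finger opening in m; "grasp_force": force on a finger pad.
Only numpy, scipy, OpenCV 4.12 (cv2) and the standard library are available. Lean on these libraries where they do the work, as an engineer would, in place of code of your own. Each camera call takes 0.05 s, during which the arm holds its last target. There are 200 camera calls.

## Working session

There is one attempt and no reset: what is moved stays moved. The work goes in short steps, Python scripts to look and compute and a tool call to move; the robot and the scene stay as the last step left them, time stands still between calls to the robot, and variables do not carry over. Pictures are saved under pics/ and viewed, at most 10 in all, crops included, and the job is handed in when it is done.

Besides the shell and the picture viewer there is one more tool, called after "Request:" as name([rows], argument=value, ...), one row to a line, values as JSON. apply_moves: Moves the arm, as the interface text tells. Its arguments: {"type":"object","properties":{"grip":{"type":"array","items":{"type":"number"}},"offset":{"type":"array","items":{"type":"array","items":{"type":"number"}}},"turn":{"type":"array","items":{"type":"number"}},"force":{"type":"number"}},"required":["grip","offset","turn"]}

```bash
mkdir -p pics
python3 - <<'E'
from cell import arm
import cv2,pickle
for n in("top","side"):
    s=arm.snapshot(n);pickle.dump(s,open(n+".pkl","wb"));cv2.imwrite(f"pics/{n}0.png",s["color"][:,:,::-1])
    print(n,(-s["R"].T@s["t"]).round(3))
print(arm.read_state())
E
```

```text
top [0.328 0.025 1.375]
side [ 0.276 -0.47   0.715]
{'time_s': 0.1, 'joints': array([ 8.94452410e+01,  2.05860507e+01,  6.40602479e-01, -1.58078023e-02,
       -7.01344439e+01, -1.65056736e+01]), 'qd': array([-0.0278026 , -0.18904762,  0.13076171,  0.09450005, -0.03817031,
       -0.09549567]), 'joint_torque': array([-1.43118388e-03, -5.84765840e+01,  2.94109011e+01,  6.95460275e+00,
       -3.20457490e-03,  8.80003142e-06]), 'position': array([0.19795645, 0.6448981 , 0.23048988]), 'orientation': array([ 1.79919178e+02, -8.45109247e-03, -1.70658087e+01]), 'ft_force': array([-0.06320031,  0.22976576,  0.15181497]), 'ft_torque': array([0.02960106, 0.01157684, 0.02333525]), 'grasp_force': 0.0, 'width': 0.08552582838119711}
```

View pics/top0.png

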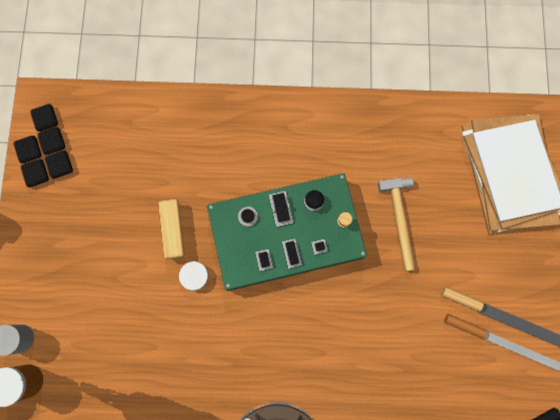

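View pics/side0.png

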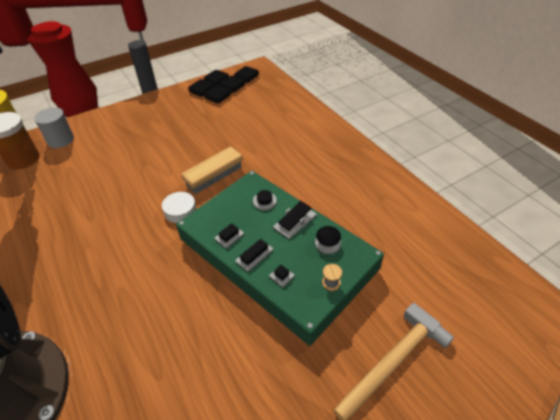

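The top view shows the desk with corners near (208,207), (345,175), (365,257) and (227,289). In the back row, the flat button is at (248,216), the rocker at (281,208) and the mushroom at (314,200). In the front row, the half key is at (264,260), the full key at (292,253) and the heel key at (319,247). The spool is at (345,219). The side view shows the same layout. Next I'll fit the desk's x, y and yaw from both cameras.

```bash
cat > h.py <<'E'
import numpy as np
def Rz(a): return np.array([[np.cos(a),-np.sin(a),0],[np.sin(a),np.cos(a),0],[0,0,1]])
def proj(s,X):
    c=np.asarray(X)@s["R"].T+s["t"]; p=c@s["mtx"].T; return p[...,:2]/p[...,2:]
def world(p,X): return np.asarray(X)@Rz(p[2]).T+[p[0],p[1],0]
E
python3 - <<'E'
import pickle,cv2,numpy as np
from scipy.optimize import least_squares
from h import *
S={n:pickle.load(open(n+".pkl","rb")) for n in("top","side")}
P={"run":[.055,.085,.08],"full":[-.06,0,.08],"half":[-.06,.07,.08],"heel":[-.06,-.07,.08]}
guess={"top":{"run":(248,216),"full":(292,253),"half":(264,260),"heel":(319,247)},
"side":{"run":(264,197),"full":(254,254),"half":(229,233),"heel":(282,272)}}
X=[];U=[];C=[]
for n in S:
    im=S[n]["color"];dark=(im.max(2)<55).astype(np.uint8)
    if n=="top":
        for k,g in guess[n].items():
            N,L,st,ce=cv2.connectedComponentsWithStats(dark)
            ok=[i for i in range(1,N) if st[i,4]>15]
            i=min(ok,key=lambda i:np.hypot(*(ce[i]-g)));print(n,k,ce[i].round(1),st[i,4])
            X.append(P[k]);U.append(ce[i]);C.append(n)
    # desk corners from green mask
    hsv=cv2.cvtColor(im,cv2.COLOR_RGB2HSV);m=cv2.inRange(hsv,(60,80,20),(95,255,255))
    c=max(cv2.findContours(m,0,2)[0],key=cv2.contourArea);a=cv2.approxPolyDP(cv2.convexHull(c),5,True)[:,0];print(n,a.tolist())
    if n=="top":r=cv2.boxPoints(cv2.minAreaRect(c));print(r)
    for k,g in guess[n].items():
        if n=="side": X.append(np.array(P[k]));U.append(g);C.append(n)
f=lambda p:np.concatenate([proj(S[n],world(p,x))-u for n,x,u in zip(C,X,U)])*np.repeat([1 if n=="top" else .3 for n in C],2)
r=least_squares(f,[.6,.0,.2]);p=r.x;print(p,r.fun.reshape(-1,2).round(1).tolist())
np.save("p.npy",p)
cor=[[sx*.11,sy*.18,.06] for sx in(-1,1) for sy in(-1,1)]
K={**P,"rockend":[.055+.026,0,.088],"mush":[.055,-.085,.095]}
for k in K:print(k,world(p,K[k]).round(4))
out=[]
for n in S:
    im=S[n]["color"][:,:,::-1].copy();q=4
    c=proj(S[n],world(p,[0,0,.06]));big=cv2.resize(im,None,fx=q,fy=q,interpolation=2)
    for x in cor+list(K.values()):
        u=(proj(S[n],world(p,x))+.5)*q; cv2.drawMarker(big,tuple(int(v) for v in u),(0,0,255),0,12,1)
    x,y=((c*q)-[400 if n=="side" else 400,300]).astype(int);x=max(x,0);y=max(y,0);out.append(cv2.resize(big[y:y+600,x:x+800],(400,300),interpolation=3) if 0 else big[y:y+600,x:x+800])
    cv2.imwrite(f"pics/{n}1.png",out[-1])
E
```

```text
top run [247.4 215.4] 124
top full [291.9 252.6] 175
top half [263.9 259.2] 106
top heel [319.6 246.1] 60
top [[344, 175], [363, 257], [225, 288], [208, 205]]
[[205.88766 205.1798 ]
 [346.69662 172.68541]
 [366.3146  257.69666]
 [225.50565 290.19104]]
side [[248, 174], [381, 254], [376, 270], [310, 343], [181, 236], [177, 224]]
[ 0.53643809 -0.00392014  0.26837678] [[0.0, -0.2], [0.2, 0.0], [0.2, 0.1], [0.5, -0.1], [-0.2, -0.4], [-0.3, -1.1], [-0.5, -0.6], [-0.4, -0.3]]
run [0.5669 0.0926 0.08  ]
full [ 0.4786 -0.0198  0.08  ]
half [0.46   0.0477 0.08  ]
heel [ 0.4971 -0.0873  0.08  ]
rockend [0.6145 0.0176 0.088 ]
mush [ 0.612  -0.0713  0.095 ]
```

View pics/top1.png

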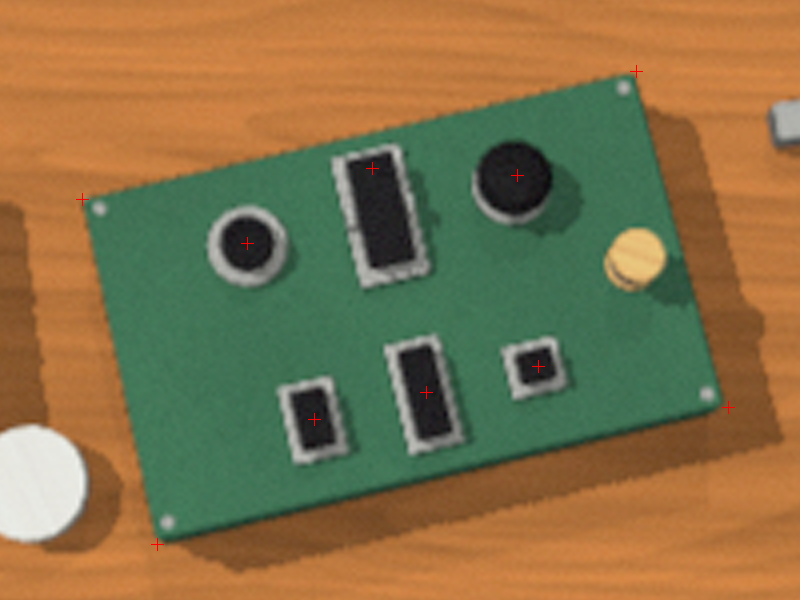

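View pics/side1.png

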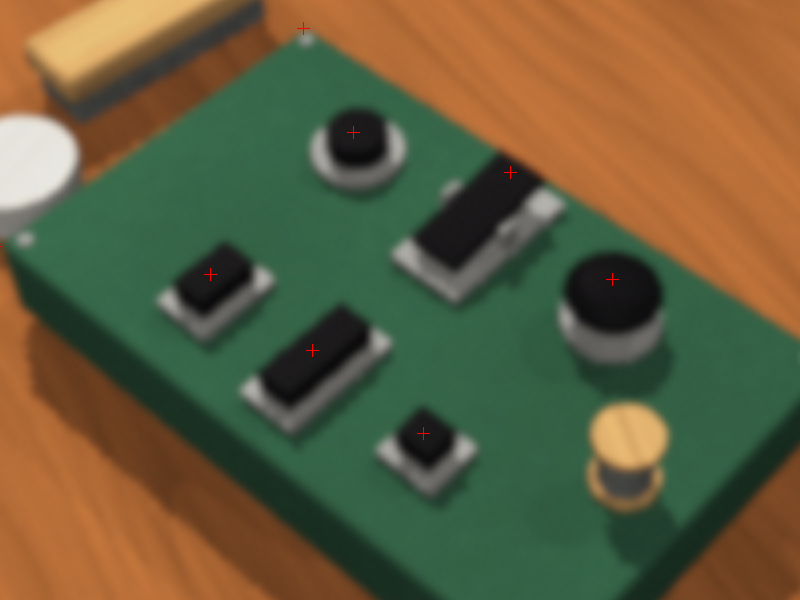

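The fit is within about 0.5 px. Desk yaw is 15.4°, the rocker is in the middle of the back row, and the flat button is on the left. I'll close the gripper and travel high above the rocker's far end.

Request:
apply_moves([
  [0.039, 0.032, 0],
  [0.039, 0.032, 0],
  [0.039, 0.032, 0],
  [0.039, 0.032, 0],
  [0.039, 0.032, 0],
], grip=[0, 0, 0, 0, 0], turn=[0, 0, 0, 0, 0], force=30)

```text
time_s: 0.72
position: [0.3381, 0.4334, 0.2311]
orientation: [180.0, 0.0, -17.1]
ft_force: [0.1, 0.1, -0.1]
width: 0.0
grasp_force: 0.0
```

Request:
apply_moves([
  [0.039, 0.032, 0],
  [0.039, 0.032, 0],
  [0.039, 0.032, 0],
  [0.039, 0.032, 0],
  [0.039, 0.032, 0],
], grip=[0, 0, 0, 0, 0], turn=[0, 0, 0, 0, 0])

```text
time_s: 1.35
position: [0.4775, 0.2234, 0.2312]
orientation: [180.0, 0.0, -17.1]
ft_force: [0.4, 0.3, 0.5]
width: 0.0002
grasp_force: 0.0
```

Request:
apply_moves([
  [0.039, 0.032, 0],
  [0.039, 0.032, 0],
  [0.039, 0.032, 0],
  [0.039, 0.032, 0],
  [0.036, 0.029, 0],
], grip=[0, 0, 0, 0, 0], turn=[0, 0, 0, 0, 0])

```text
time_s: 1.98
position: [0.6151, 0.0168, 0.2309]
orientation: [180.0, 0.0, -17.1]
ft_force: [0.9, 0.8, -0.4]
width: -0.0001
grasp_force: 0.0
```

Request:
apply_moves([
  [0, 0, 0.02],
  [0, 0, 0.02],
  [0, 0, 0.02],
  [0, 0, 0.02],
  [0, 0, 0],
], grip=[0, 0, 0, 0, 0], turn=[-0.14, -0.14, -0.14, -0.145, 0])

```text
time_s: 2.6
position: [0.6132, 0.0182, 0.1494]
orientation: [-180.0, 0.2, 15.2]
ft_force: [-0.2, 0.3, 0.2]
width: 0.0001
grasp_force: 0.0
```

```bash
cat > rel.py <<'E'
import sys,numpy as np
from cell import arm
from h import *
p=np.load("p.npy")
T={"rock":[.081,0,.088],"full":[-.06,0,.08],"run":[.055,.085,.08]}
s=arm.read_state();y=np.radians(s["orientation"][2]);c,n=np.cos(y),np.sin(y)
print(s["time_s"],s["position"].round(4),s["orientation"].round(2),s["ft_force"].round(1),s["width"])
for k in T:
    d=world(p,T[k])-s["position"];print(k,"tool offset",np.round([c*d[0]+n*d[1],n*d[0]-c*d[1],-d[2]],4))
E
python3 rel.py
```

```text
2.6 [0.6132 0.0182 0.1494] [-179.99    0.23   15.24] [-0.2  0.3  0.2] 9.448277660612482e-05
rock tool offset [0.0011 0.0009 0.0614]
full tool offset [-0.1399  0.0013  0.0694]
run tool offset [-0.0251 -0.084   0.0694]
```

Request:
apply_moves([
  [0.001, 0.001, 0.025],
  [0, 0, 0.02],
  [0, 0, 0.01],
  [0, 0, 0.005],
  [0, 0, 0.004],
], grip=[0, 0, 0, 0, 0], turn=[0, 0, 0, 0, 0])

```text
time_s: 3.22
position: [0.6163, 0.0179, 0.0879]
orientation: [180.0, -0.1, 15.3]
ft_force: [-0.6, -0.0, 0.7]
width: 0.0002
grasp_force: 1.0
```

Request:
apply_moves([
  [0, 0, 0.002],
  [0, 0, 0.002],
  [0, 0, 0.002],
  [0, 0, 0],
], grip=[0, 0, 0, 0], turn=[0, 0, 0, 0])

```text
time_s: 3.72
position: [0.6163, 0.018, 0.0817]
orientation: [180.0, -0.1, 15.3]
ft_force: [2.4, 0.8, 2.8]
width: 0.0005
grasp_force: 1.5
```

Request:
apply_moves([
  [0, 0, 0.002],
  [0, 0, 0.001],
  [0, 0, 0],
], grip=[0, 0, 0], turn=[0, 0, 0])

```text
time_s: 4.1
position: [0.6164, 0.018, 0.0789]
orientation: [180.0, -0.1, 15.3]
ft_force: [1.9, 0.7, 6.4]
width: -0.0003
grasp_force: 3.3
```

Request:
apply_moves([
  [0, 0, 0.001],
  [0, 0, 0],
], grip=[0, 0], turn=[0, 0])

```text
time_s: 4.35
position: [0.6165, 0.018, 0.0787]
orientation: [180.0, -0.1, 15.3]
ft_force: [-0.1, 1.0, 11.5]
width: -0.0002
grasp_force: 5.9
```

Request:
apply_moves([
  [0, 0, 0.002],
  [0, 0, 0],
  [0, 0, 0],
], grip=[0, 0, 0], turn=[0, 0, 0])

```text
time_s: 4.72
position: [0.6166, 0.0179, 0.0783]
orientation: [180.0, -0.1, 15.4]
ft_force: [-3.2, 2.0, 23.7]
width: -0.0002
grasp_force: 11.3
```

Request:
apply_moves([
  [0, 0, -0.02],
  [0, 0, -0.03],
  [-0.047, 0, 0],
  [-0.047, 0, 0],
  [-0.047, 0, 0],
], grip=[0, 0, 0, 0, 0], turn=[0, 0, 0, 0, 0])

```text
time_s: 5.35
position: [0.4766, -0.0204, 0.1242]
orientation: [-180.0, 0.2, 15.3]
ft_force: [-1.1, 0.4, 0.3]
width: 0.0002
grasp_force: 0.0
```

```bash
python3 rel.py
python3 - <<'E'
from cell import arm
import cv2
im=arm.snapshot("side")["color"][:,:,::-1]
cv2.imwrite("pics/s2.png",cv2.resize(im[130:340,160:440],None,fx=2.8,fy=2.8,interpolation=2))
E
```

```text
5.35 [ 0.4766 -0.0204  0.1242] [-179.99    0.21   15.27] [-1.1  0.4  0.3] 0.00017051025479167524
rock tool offset [ 0.1431 -0.0003  0.0362]
full tool offset [0.0021 0.     0.0442]
run tool offset [ 0.1169 -0.0852  0.0442]
```

View pics/s2.png

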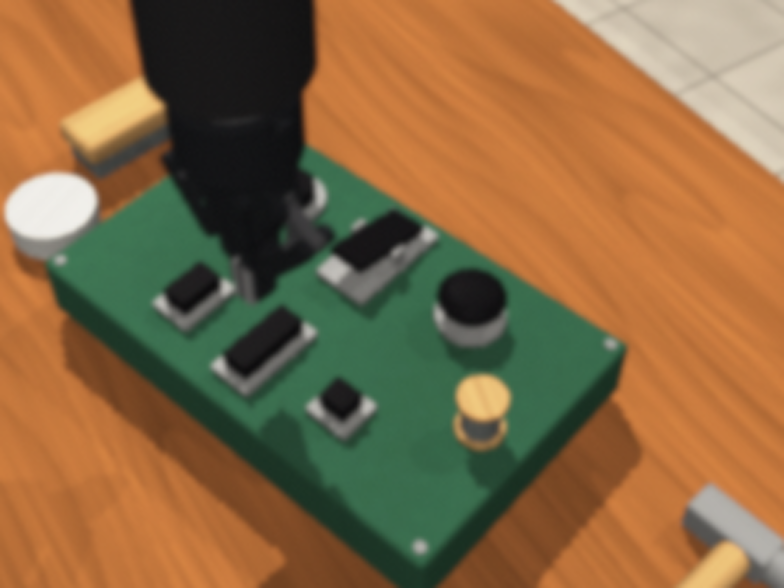

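The picture shows the rocker tipped right over: its far end, near (420,225), is now low and its near end is raised. The keys are untouched and the gripper is above the longest key. I'll press that key next.

Request:
apply_moves([
  [0.001, 0, 0.02],
  [0, 0, 0.017],
  [0, 0, 0.006],
  [0, 0, 0.003],
  [0, 0, 0.003],
], grip=[0, 0, 0, 0, 0], turn=[0, 0, 0, 0, 0])

```text
time_s: 6.02
position: [0.4804, -0.0193, 0.0764]
orientation: [180.0, 0.0, 15.3]
ft_force: [-2.6, -0.6, 3.4]
width: -0.0001
grasp_force: 1.4
```

Request:
apply_moves([
  [0, 0, 0.003],
  [0, 0, 0.002],
  [0, 0, 0],
  [0, 0, 0],
], grip=[0, 0, 0, 0], turn=[0, 0, 0, 0])

```text
time_s: 6.52
position: [0.4807, -0.0193, 0.072]
orientation: [180.0, -0.0, 15.3]
ft_force: [-4.3, -0.6, 10.5]
width: -0.0001
grasp_force: 5.1
```

Request:
apply_moves([
  [0, 0, 0.002],
  [0, 0, 0],
  [0, 0, 0],
], grip=[0, 0, 0], turn=[0, 0, 0])

```text
time_s: 6.9
position: [0.4809, -0.0193, 0.0718]
orientation: [180.0, -0.1, 15.4]
ft_force: [-12.7, 0.8, 32.7]
width: -0.0002
grasp_force: 16.2
```

Request:
apply_moves([
  [0, 0, -0.02],
  [0, 0, -0.03],
  [0.038, -0.028, 0],
  [0.038, -0.029, 0],
  [0.038, -0.028, 0],
], grip=[0, 0, 0, 0, 0], turn=[0, 0, 0, 0, 0])

```text
time_s: 7.52
position: [0.5696, 0.0944, 0.1197]
orientation: [-180.0, -0.1, 15.3]
ft_force: [0.8, 0.2, 0.6]
width: -0.0001
grasp_force: 0.0
```

```bash
python3 rel.py
python3 - <<'E'
from cell import arm
import cv2
im=arm.snapshot("side")["color"][:,:,::-1]
cv2.imwrite("pics/s3.png",cv2.resize(im[130:340,160:440],None,fx=2.8,fy=2.8,interpolation=2))
E
```

```text
7.525 [0.5696 0.0944 0.1197] [-1.7998e+02 -1.0000e-01  1.5300e+01] [0.8 0.2 0.6] -0.00014259355864670655
rock tool offset [0.0231 0.086  0.0317]
full tool offset [-0.1179  0.0862  0.0397]
run tool offset [-0.003   0.0011  0.0397]
```

View pics/s3.png

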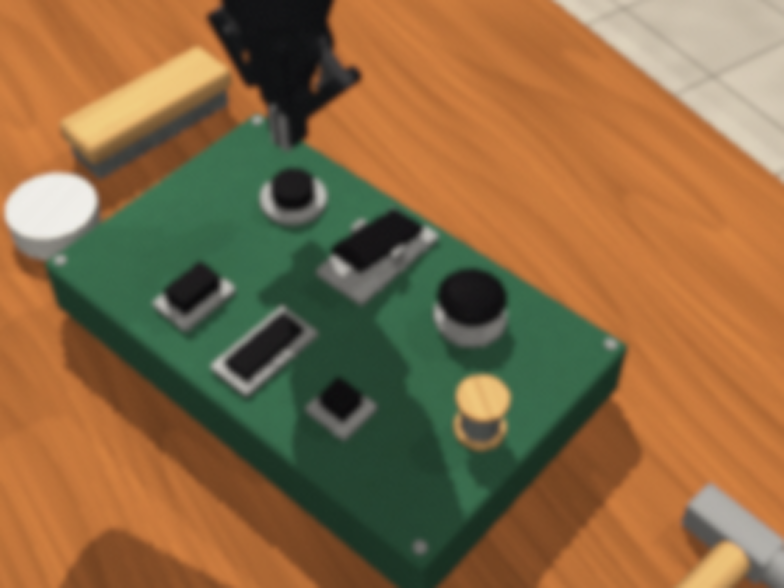

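The longest key, near (265,345), is now low in its bezel. The rocker is still over, and the gripper is above the flat button at (293,188). I'll press the button now.

Request:
apply_moves([
  [-0.002, 0.001, 0.02],
  [-0.001, 0, 0.013],
  [0, 0, 0.005],
  [0, 0, 0.004],
  [0, 0, 0.003],
], grip=[0, 0, 0, 0, 0], turn=[0, 0, 0, 0, 0])

```text
time_s: 8.2
position: [0.5655, 0.0909, 0.0747]
orientation: [180.0, -0.0, 15.3]
ft_force: [-2.9, -0.6, 3.4]
width: 0.0001
grasp_force: 2.2
```

Request:
apply_moves([
  [0, 0, 0.002],
  [0, 0, 0.002],
  [0, 0, 0],
  [0, 0, 0],
  [0, 0, 0],
], grip=[0, 0, 0, 0, 0], turn=[0, 0, 0, 0, 0])

```text
time_s: 8.82
position: [0.5656, 0.0909, 0.072]
orientation: [180.0, -0.0, 15.3]
ft_force: [-7.9, -0.4, 16.3]
width: -0.0
grasp_force: 8.2
```

Request:
apply_moves([
  [0, 0, 0],
  [0, 0, 0],
  [0, 0, 0],
  [0, 0, 0],
], grip=[0, 0, 0, 0], turn=[0, 0, 0, 0])

```text
time_s: 9.32
position: [0.5655, 0.0909, 0.0719]
orientation: [180.0, -0.0, 15.3]
ft_force: [-8.0, -1.1, 16.3]
width: -0.0
grasp_force: 8.2
```

```bash
python3 -c "
from cell import arm
s=arm.read_state();print(s['position'],s['ft_force']);print(arm.finish_job())"
```

```text
[0.56552546 0.0909044  0.07194286] [-8.02878794 -1.07239268 16.32783757]
the job is handed in; nothing more can be done
None
```

I pressed the rocker right over, then the longest key fully in, then the flat round button fully down, and handed the job in at about 9.3 s with the fingers still holding it at about 16 N; no verdict came back.

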